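# Hang a half-ring cover on the transport rack and latch its keeper

### The job

Hang the larger of the two cream half-ring covers astride the rack's bar, midway between the posts and lug upward, lowering it gently until you feel the bar carry it and only then letting go: the bar is set to a different height each time, and the cover must be neither dropped nor forced. Then swing the rack's hinged keeper frame down over the lug and press its end until the catch snaps past and holds it shut. Leave the smaller half-ring standing where it is.

Things in the scene. Friction and masses are not known exactly. Their poses are not given: they have to be found in the camera images.
- shell: larger cream half-ring cover, 140 g, standing as an arch on two legs. Origin: centre of the underside; z up, x from leg to leg, y along the ring's axis; same either way round. 108 mm in x, 30 mm in y. Legs 12 mm thick, straight to z = 40 mm, then a half circle of inner radius 42, outer 54 mm: underside of the crown at z = 82 mm (flat 15 mm wide), its top at 94 mm
- shell_lug (a point): centre of the plain grip lug on top of the larger half-ring's crown, at its z = 109 mm. Lug: 14 mm in the cover's x, 30 mm in y, standing from z = 94 to 124 mm
- shell_small: the smaller half-ring of the same shape and material, a bystander: 76 mm wide, 30 mm deep, 90 mm tall with its lug. Origin: centre of its underside, z up, x across the arch
- rack: grey transport rack, fixed. Origin: centre of the underside of its foot (130 x 270 x 12 mm), z up, y along the bar. 14 mm posts at y = +-100 mm, 175 mm tall. A crosshead on them carries a 16 mm steel bar along y over x = 0; its height is not reported: centre line 110 to 150 mm above the table; it gives 1 mm per 3 N. The cover belongs at y = 0
- hinge_foot (a point): point on the rack's foot (12 mm above the table) straight below the keeper's hinge axis, at the rack's y = +80 mm. The axis is parallel to the rack's x, 27 mm above the bar's centre line, and goes up and down with the bar. The catch sits 163 mm away from it, on the other post
- keeper (a joint): keeper angle, rad: 0 shut (level, from the hinge towards the rack's -y), pi/2 upright; starts 1.55 to 1.9, lightly sprung open. Frame 6 mm thick, 48 mm wide, 162 mm long. From the hinge: window 30 mm wide from 5 to 124 mm (takes the lug), solid press plate 124 to 146 mm. About 10 N on the plate snaps the nose past the catch near 0.05; it then rests near 0.01. Stop at -0.02
There are look-alikes about, which are no part of the job. Leave any green or orange look-alike of the shell alone.

How it is judged (in metres and radians):
On the way:
1. the larger half-ring hangs released and still on the bar, astride it, lug up, near the middle, with the keeper still open (x of shell in the frame of rack between -0.015 and 0.015 m and y of shell in the frame of rack between -0.02 and 0.02 m and z of shell in the frame of rack between 0.02 and 0.09 m and angle between shell's own z axis and vertical below 0.17 rad and angle between the x axis of shell and the x axis of rack, either way round below 0.25 rad and contact force between shell and rack above 0.3 N and contact force between shell and the fingers below 0.05 N and linear speed of shell below 0.03 m/s and value of joint keeper above 0.6 rad), for 0.3 s.
At the end, for the whole second after the job is handed in: larger half-ring hangs released and still on the bar, upright within 0.17 rad, square within 0.25 rad, within 15 mm of centred across the bar and 20 mm of mid-span; keeper held shut (below 0.035 rad); smaller half-ring still stands on the table within 20 mm of its start (x of shell in the frame of rack between -0.015 and 0.015 m and y of shell in the frame of rack between -0.02 and 0.02 m and z of shell in the frame of rack between 0.02 and 0.09 m and angle between shell's own z axis and vertical below 0.17 rad and angle between the x axis of shell and the x axis of rack, either way round below 0.25 rad and contact force between shell and rack above 0.3 N and contact force between shell and the fingers below 0.05 N and linear speed of shell below 0.03 m/s and value of joint keeper below 0.035 rad and height (world z) of shell_small below 0.01 m and angle between shell_small's own z axis and vertical below 0.1 rad); the robot touches nothing.
It fails at once if the larger half-ring is dropped: it moves faster than 0.35 m/s while not held (a fall of more than about 6 mm) (linear speed of shell above 0.35 m/s and contact force between shell and the fingers below 0.05 N).
It fails at once if the larger half-ring is forced against the rack with more than 30 N (contact force between shell and rack above 30 N).
It fails at once if the smaller half-ring is moved by more than 20 mm (distance of shell_small from where it was at the start of the episode above 0.02 m).
It also fails if it takes over 64 s, if anything falls off the work surface, if the arm or the gripper's body presses on something with over 40 N, if the wrist force passes 120 N, or if a joint passes its speed limit or range.

### The arm

A 6-joint arm with a two-finger parallel gripper is mounted at the origin on the work surface. World frame = base frame: x ahead of the robot, y to its left, z up, the work surface at z = 0. Lengths are in mm, angles in degrees, forces in N, time in s.
With the tool pointing down it reaches from about 375 to 750 mm from the base axis. Payload 9 kg.
Tool frame: the origin (TCP) lies midway between the tips of the shut fingers; the grasp point (between the pads) lies 19 mm behind it; z points along the fingers, y is the direction in which the jaws open and shut (so a half turn about z gives the same grasp; the last joint's range is limited). The gripper opens to 85 mm and grips with 20 to 120 N. Pads are 22 mm wide; open, the fingers measure 114 mm over their backs; the gripper's body (76 mm by 85 mm) begins 54 mm behind the grasp point. The pads swing forward as they close: fully open they stand 13 mm farther back than shut.
Start: joints at [-81.286, 5.964, 5.575, 89.605, 0, 77.527], TCP at [216.869, -559.468, 231.331] pointing down, gripper open.
Joint ranges: [-171.21, 171.21], [-48.23, 106.86], [-62.78, 66.21], [-105.2, 120.99], [-86.42, 89.51], [-180, 180]. Speed limits (degrees/s): [127.2, 127.2, 147.25, 180, 180, 180].

### API

Orientations are given as a 3x3 rotation matrix whose columns are the frame's x, y, z axes.
In Python, from plant import manip gives the robot as it stands.
- The arm moves only by the tool drive_tool, never from a script. Its argument "plan" is one flat list of numbers, 5 for each row, row after row: the opening, from 0 (shut) to 1 (fully open), then the shift along the world's x, y, z in cm, then the turn about the world's z in rad. In form: [grip, tx, ty, tz, yaw, grip, tx, ty, tz, yaw, ...]. A call has 1 to 12 rows; each row shifts and turns the commanded pose from where the row before left it; what a row does not reach is not made up. A row lasts 1/12 s, in which the tool goes at most 41.7 mm and 7.16 degrees, less where a joint would pass 70% of its speed; a pose out of reach is approached as far as the arm can. A call with a gripper value outside its range is refused whole. The fingers move at their own pace and stop on an object; "grip_force" is the grip in N (left out, the last holds). Time passes only in rows, so rows that do not move let the fingers close. It gives the time, the measured TCP pose, the force and the opening at its end, in the units of the state.
- manip.state(): the state, without advancing time (a new reading comes with each control period).
- manip.get_image(name): name is "scene" or "top" or "wrist"; returns (picture, depth): 384x512x3 uint8, blue, green, red; 384x512 float32, mm along the optical axis (not along the pixel's ray), 0 where there is no reading.
- manip.camera_model(name): a dict with "intrinsics" (3x3 intrinsics, pixels), "k1" (the pictures are not rectified: a ray, as slopes to the right and down, at radius r is drawn at 1 + k1 r^2 times it, then the intrinsics apply), "R" (3x3) and "t" (3): a world point X has camera coordinates R X + t. Camera axes: x right, y down, z forward; pixel columns grow to the right and rows downward; lengths in mm; the calibration is good to about 2 mm. A picture is of the moment at which its call begins: read the wrist's pose just before it. camera_model takes no time and is no camera call; for the wrist camera it gives the pose at the moment of the call.
- manip.job_done(): hands the job in, once; it reports no verdict.
The state is a dict: "clock": time; "q": joint angles; "qvel": joint speeds; "joint_efforts": joint torques, N m; "eef_pos": TCP position; "eef_rot": TCP orientation; "ft_force": force on the tool from outside, world axes, zero at the start; "moment": the same for the moment, N m; "finger_gap": finger opening in mm.
Only numpy, scipy, OpenCV 4.12 (cv2) and the standard library are available. Lean on these libraries where they do the work, as an engineer would, in place of code of your own. Each camera call takes 0.05 s, during which the arm holds its last target. There are 200 camera calls.

## Working session

There is one attempt and no reset: what is moved stays moved. The work goes in short steps, Python scripts to look and compute and a tool call to move; the robot and the scene stay as the last step left them, time stands still between calls to the robot, and variables do not carry over. Pictures are saved under pics/ and viewed, on a budget of 10 in all, crops included, one or two more only if the job needs it, and the job is handed in when it is done.

Besides the shell and the picture viewer there is one more tool, called after ">>>" as name(argument=value, ...), one argument or row to a line, values as JSON. drive_tool: Moves the arm, as the interface text tells. Its arguments: {"type":"object","properties":{"plan":{"type":"array","items":{"type":"number"}},"grip_force":{"type":"number"}},"required":["plan"]}

```bash
mkdir -p pics
cat > h.py <<'E'
import numpy as np, cv2
from plant import manip
def cloud(name):
    m=manip.camera_model(name); im,d=manip.get_image(name)
    K=np.array(m["intrinsics"],float)
    h,w=d.shape; u,v=np.meshgrid(np.arange(w),np.arange(h))
    p=cv2.undistortPoints(np.stack([u,v],-1).reshape(-1,1,2).astype(float),K,np.array([m["k1"],0,0,0.])).reshape(h,w,2)
    X=np.dstack([p,np.ones((h,w))])*d[...,None]
    R=np.array(m["R"]);t=np.array(m["t"])
    W=(X-t)@R
    W[d<=0]=np.nan
    return im,d,W
E
python3 - <<'E'
from h import *
s=manip.state();print(s)
for n in("scene","top"):
    im,d,W=cloud(n); cv2.imwrite(f"pics/{n}0.png",im); np.savez(f"{n}0.npz",im=im,W=W)
    print(n,manip.camera_model(n))
E
```

```text
{'clock': 0.0, 'q': array([-8.12872026e+01,  5.99970952e+00,  5.52652730e+00,  8.96032416e+01,
        4.66550389e-04,  7.75272987e+01]), 'qvel': array([-0.01472595, -0.02310248,  0.01626588,  0.02335016, -0.04875193,
        0.10760053]), 'joint_efforts': array([ 2.49589873e-03, -5.56938636e+01,  5.03642285e+01,  1.70752464e-02,
       -1.62051192e-04, -3.23497022e-05]), 'eef_pos': array([ 216.79958538, -559.11254755,  230.50605355]), 'eef_rot': array([[ 9.32415327e-01,  3.61388461e-01, -1.94004488e-04],
       [ 3.61388391e-01, -9.32414441e-01,  1.31968851e-03],
       [ 2.96027614e-04, -1.30060877e-03, -9.99999110e-01]]), 'ft_force': array([ 0.98666684, -0.08220951,  0.08234161]), 'moment': array([ 0.01620581, -0.02148198, -0.00170281]), 'finger_gap': 85.23676604641341}
scene {'intrinsics': array([[438.12490522,   0.        , 252.64832204],
       [  0.        , 438.12490522, 190.0416983 ],
       [  0.        ,   0.        ,   1.        ]]), 'k1': 0.050816393444012536, 'R': array([[ 0.85740009,  0.51441806, -0.01546438],
       [ 0.39821431, -0.68215472, -0.61326201],
       [-0.32602215,  0.51965277, -0.78972815]]), 't': array([-417.8752836 ,  -57.83995278, 1269.58905711])}
top {'intrinsics': array([[360.16007519,   0.        , 256.20977452],
       [  0.        , 360.16007519, 194.24972427],
       [  0.        ,   0.        ,   1.        ]]), 'k1': 0.03818027715134238, 'R': array([[ 0.01094546, -0.99992558,  0.00538727],
       [-0.99670827, -0.01134273, -0.08027436],
       [ 0.08032949, -0.0044909 , -0.99675825]]), 't': array([ 54.512818  , 479.93951477, 847.09261508])}
```

View pics/scene0.png

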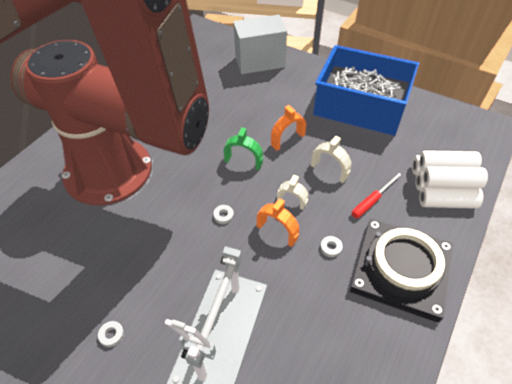

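View pics/top0.png

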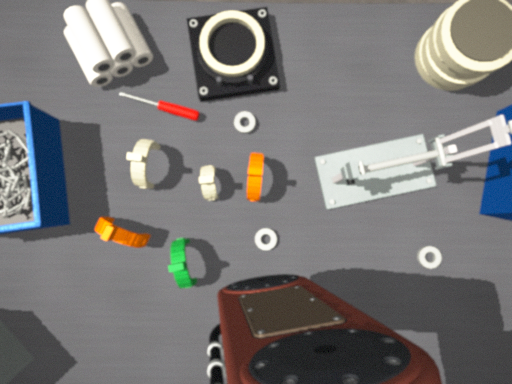

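Scene view: the large cream arch is at (332,160), the small one at (293,192) and the rack at (215,340). In the top view they are at (145,163), (208,183) and (375,172), with the hinge near (440,155).

Run:
```python
from h import *
T=np.load("top0.npz");S=np.load("scene0.npz")
def rep(n,A,box,zlo,zhi):
    x0,x1,y0,y1=box
    P=A["W"][y0:y1,x0:x1].reshape(-1,3); P=P[(P[:,2]>zlo)&(P[:,2]<zhi)]
    if len(P)<4: print(n,"few",len(P));return
    r=cv2.minAreaRect(P[:,:2].astype(np.float32)); print(n,len(P),"mean",P.mean(0).round(1),"z",np.percentile(P[:,2],[2,50,98]).round(1),"rect",np.round(r[0],1),np.round(r[1],1),round(r[2],1))
for n,A,b in(("top",T,(115,175,125,200)),("scene",S,(305,360,130,190))):
    rep(n+" big lug",A,b,112,140); rep(n+" big all",A,b,15,140); rep(n+" legs",A,b,8,60)
for n,A,b in(("top",T,(190,225,155,210)),("scene",S,(275,312,170,212))):
    rep(n+" small all",A,b,15,140); rep(n+" small lug",A,b,75,140)
# rack in top
W=T["W"]
rep("foot",T,(300,450,125,215),6,20)
rep("foot scene",S,(150,275,240,384),6,20)
P=W[100:220,310:512]
Q=S["W"][230:384,150:275]
for n,B in(("top",P),("scene",Q)):
    z=B[...,2]; print(n,np.histogram(z[np.isfinite(z)],bins=range(-10,400,10))[0])
print("table",np.nanmedian(W[250:260,300:400,2]),np.nanmedian(S["W"][200:220,120:180,2]))
```

```text
top big lug 115 mean [546.7 319.7 123. ] z [113.6 123.8 126.4] rect [547.3 320.3] [30.3 14.1] 83.6
top big all 836 mean [542.7 318.6  83.2] z [ 24.2  86.3 125.8] rect [547.1 320.8] [ 31.4 113.4] 82.8
top legs 134 mean [535.4 313.8  37.8] z [ 9.2 38.2 59.4] rect [546.5 317.6] [ 29.6 114. ] 79.5
scene big lug 73 mean [550.5 315.8 122. ] z [113.7 123.3 127.3] rect [549.6 317.3] [33.  14.8] 81.2
scene big all 666 mean [557.8 311.6  75. ] z [ 18.4  80.7 125.1] rect [532.6 281.1] [153.4 105.6] 57.6
scene legs 209 mean [555.9 308.8  33.3] z [10.6 34.4 59. ] rect [532.6 281.1] [153.4 105.6] 57.6
top small all 472 mean [501.3 170.3  60.8] z [22.9 59.3 92. ] rect [505.3 171.6] [81.5 30.2] 6.4
top small lug 101 mean [505.  171.   89.1] z [77.4 90.1 92.5] rect [505.5 171.6] [14.2 29.8] 6.9
scene small all 535 mean [517.2 144.9  67.4] z [ 18.   60.  124.1] rect [506.7 119.6] [145.3  78.5] 85.3
scene small lug 184 mean [519.3 107.3 103.2] z [ 77.2  97.8 124.5] rect [521.2 115.2] [ 24.4 140.5] 7.4
foot 4917 mean [ 536.6 -226.8   12. ] z [ 8.7 12.  15.5] rect [ 540.1 -227.7] [132.2 270.5] 12.7
foot scene 5012 mean [ 548.7 -225.6   12.1] z [ 8.5 12.  15.9] rect [ 502.8 -237.5] [210.6 267.8] 12.9
top [8048 7095 4609  236  263  287  264  239  218  178  117   48    1    5
   52  668  196   87  299  182   64   40   41   47   51   50   54   53
   54   69  151  175  145   49    0    0    0    0    0    0]
scene [6798 5625 4434   28   30   31   35   33   32   31   29   14    6   15
   71  772  253   86  303  157   23   20   17   19   23   20   18   14
   16   13   24   30   77   76    2    0    0    0    0    0]
table 0.23962212796929616 -0.9867784738951759
```

Run:
```python
from h import *
T=np.load("top0.npz");S=np.load("scene0.npz")
P=T["W"][80:230,310:512].reshape(-1,3); P=P[(P[:,2]>6)&(P[:,2]<400)]
Q=S["W"][230:384,150:275].reshape(-1,3); Q=Q[(Q[:,2]>6)&(Q[:,2]<400)]
a=np.radians(12.7); c=np.array([540.1,-227.7])
ry=np.array([np.sin(a),-np.cos(a)]); rx=np.array([-np.cos(a),-np.sin(a)])
for n,A in(("top",P),("scene",Q)):
    X=(A[:,:2]-c)@rx; Y=(A[:,:2]-c)@ry; Z=A[:,2]
    print(n); 
    for y in range(-130,200,10):
        m=(Y>=y)&(Y<y+10)&(Z>60)&(abs(X)<70)
        if m.sum()>2: print(y,m.sum(),"x",np.percentile(X[m],[5,50,95]).round(),"z",np.percentile(Z[m],[5,50,95,100]).round())
    f=(Z<16)&(abs(X)<80)&(abs(Y)<150); print("foot",X[f].min(),X[f].max(),Y[f].min(),Y[f].max())
```

```text
top
-120 62 x [-10.   2.  13.] z [129. 145. 158. 160.]
-110 234 x [-14.   3.  22.] z [ 77. 171. 190. 191.]
-100 75 x [-13.   6.  23.] z [148. 188. 191. 193.]
-90 61 x [-10.   1.  12.] z [177. 180. 182. 182.]
-70 34 x [-5.  1.  8.] z [144. 148. 150. 151.]
-60 39 x [-5.  2.  8.] z [144. 147. 150. 151.]
-50 36 x [-6.  2.  8.] z [143. 148. 151. 152.]
-40 39 x [-6.  2.  8.] z [144. 148. 150. 152.]
-30 35 x [-6.  1.  8.] z [143. 147. 150. 152.]
-20 36 x [-5.  1.  8.] z [144. 148. 152. 152.]
-10 38 x [-6.  2.  8.] z [144. 148. 150. 152.]
0 36 x [-5.  3.  9.] z [144. 148. 150. 150.]
10 41 x [-5.  2.  9.] z [144. 148. 150. 150.]
20 42 x [-8.  0.  8.] z [143. 148. 151. 151.]
30 38 x [-7.  1.  8.] z [144. 148. 150. 151.]
40 41 x [-7.  1.  7.] z [143. 148. 150. 151.]
50 36 x [-8.  0.  6.] z [144. 148. 150. 150.]
60 39 x [-7. -0.  6.] z [143. 147. 150. 151.]
70 220 x [-30.  -1.  29.] z [143. 170. 178. 189.]
80 420 x [-26.  -2.  24.] z [139. 185. 233. 244.]
90 377 x [-22.   2.  23.] z [110. 252. 284. 293.]
100 605 x [-22.   0.  22.] z [158. 304. 323. 330.]
110 9 x [-18.   8.  16.] z [156. 158. 311
[... 578 characters left out ...]
.]
-10 41 x [-9. -4.  4.] z [143. 148. 151. 152.]
0 43 x [-9. -3.  4.] z [143. 148. 150. 151.]
10 41 x [-9. -3.  4.] z [142. 148. 151. 152.]
20 42 x [-9. -4.  4.] z [143. 148. 151. 152.]
30 42 x [-9. -3.  4.] z [143. 148. 151. 151.]
40 46 x [-9. -3.  5.] z [143. 148. 151. 152.]
50 45 x [-9. -4.  5.] z [144. 148. 151. 151.]
60 23 x [-9. -5.  1.] z [143. 149. 152. 153.]
70 14 x [-27.   7.  14.] z [171. 173. 174. 175.]
80 267 x [-33.  -2.  25.] z [144. 171. 199. 218.]
90 295 x [-32.  -9.  26.] z [134. 161. 247. 273.]
100 365 x [-25.  -6.  20.] z [ 74. 173. 314. 330.]
110 228 x [-20.  -3.  17.] z [133. 305. 329. 330.]
foot -66.79338723081112 64.21742047002752 -132.8638651357951 135.3094367617645
```

>>> drive_tool(
  plan=[1,1,4,1,0.12,1,1,4,1,0.12,1,1,4,1,0.12,1,1.5,3.8,0,0.12,1,1.5,3.8,0,0.12,1,1.5,3.8,0,0.12,1,1.5,3.8,0,0.12,1,1.5,3.8,0,0.12,1,1.5,3.8,0,0.12,1,1.5,3.8,0,0,1,1.5,3.8,0,0,1,1.5,3.8,0,0],
)

```text
clock: 1.1
eef_pos: [381.5, -97.6, 260.7]
eef_rot: [[0.121, 0.993, 0.0], [0.993, -0.121, -0.0], [-0.0, 0.0, -1.0]]
ft_force: [1.1, 0.9, 0.6]
finger_gap: 85.2
```

>>> drive_tool(
  plan=[1,1.6,3.8,0,0,1,1.5,3.8,0,0,1,1.5,3.8,0,0,1,1.5,3.8,0,0,1,1.5,3.8,0,0,1,1.5,3.8,0,0,1,1.5,3.8,0,0,1,1.5,3.8,0,0,1,1.5,3.8,0,0,1,1.5,3.8,0,0,1,1.5,3.7,0,0,1,0,0,0,0],
)

```text
clock: 2.1
eef_pos: [547.8, 322.6, 256.1]
eef_rot: [[0.117, 0.993, -0.005], [0.993, -0.117, -0.0], [-0.001, -0.005, -1.0]]
ft_force: [0.5, -0.7, -1.2]
finger_gap: 85.3
```

Run:
```python
from h import *
im,d,W=cloud("wrist"); cv2.imwrite("pics/w1.png",im); s=manip.state(); print(s["eef_pos"],s["eef_rot"].round(3),s["ft_force"],s["q"].round(1))
m=(W[...,2]>112)&(W[...,2]<135)&(abs(W[...,0]-547)<50)&(abs(W[...,1]-320)<50)
P=W[m]; r=cv2.minAreaRect(P[:,:2].astype(np.float32)); print(len(P),np.median(P,0),r); v,u=np.nonzero(m); print(u.mean(),v.mean())
t=(W[...,2]>120)&m; r=cv2.minAreaRect(W[t][:,:2].astype(np.float32)); print(r)
```

```text
[547.13703284 320.08288372 257.25410529] [[ 0.117  0.993 -0.005]
 [ 0.993 -0.117 -0.001]
 [-0.002 -0.004 -1.   ]] [-0.31565016 -0.42407508 -0.805873  ] [ 18.5  12.9  15.9  93.3   0.  115.3]
595 [549.85735797 321.56407625 124.34587554] ((549.6134643554688, 319.87042236328125), (30.764434814453125, 12.994758605957031), 83.24024963378906)
257.56638655462183 178.35966386554622
((549.6704711914062, 319.86529541015625), (30.716529846191406, 13.001718521118164), 83.01392364501953)
```

View pics/w1.png

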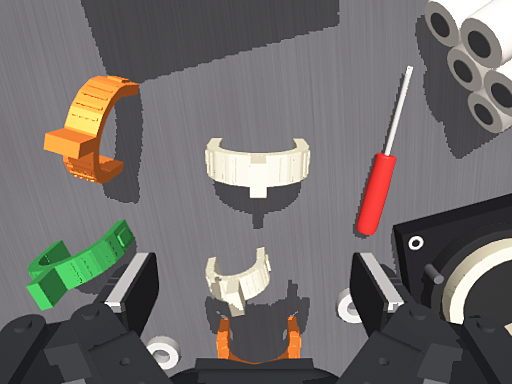

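The wrist view shows the large lug at about (258,178), between the fingers in x, and the small ring well clear at (240,275). Next I descend.

>>> drive_tool(
  plan=[1,0.2,0,-3,0,1,0,0,-3,0,1,0,0,-3,0,1,0,0,-3,0,1,0,0,-2,0,1,0,0,-1,0,1,0,0,0,0,1,0,0,0,0],
)

```text
clock: 2.82
eef_pos: [549.5, 317.0, 111.7]
eef_rot: [[0.121, 0.993, 0.001], [0.993, -0.121, 0.0], [0.0, 0.001, -1.0]]
ft_force: [-0.3, 0.1, 0.5]
finger_gap: 85.3
```

>>> drive_tool(
  plan=[1,0,0.1,-0.8,0,1,0,0,-0.7,0,1,0,0,0,0,1,0,0,0,0],
)

```text
clock: 3.15
eef_pos: [549.3, 318.4, 95.7]
eef_rot: [[0.121, 0.993, -0.0], [0.993, -0.121, -0.0], [-0.0, -0.0, -1.0]]
ft_force: [-0.3, -0.7, -0.0]
finger_gap: 85.5
```

Run:
```python
from h import *
s=manip.state(); print(s["eef_pos"],s["ft_force"])
```

```text
[549.26217405 318.35395859  95.74509361] [-0.32608735 -0.6748203  -0.04066321]
```

>>> drive_tool(
  plan=[0,0,0.1,0.1,0,0,0,0,0,0,0,0,0,0,0,0,0,0,0,0,0,0,0,0,0,0,0,0,0,0,0,0,0,0,0,0,0,0,0,0,0,0,0,0,0,0,0,0,0,0],
  grip_force=50,
)

```text
clock: 3.98
eef_pos: [549.4, 319.4, 96.8]
eef_rot: [[0.121, 0.993, 0.0], [0.993, -0.121, -0.0], [0.0, 0.0, -1.0]]
ft_force: [1.3, 0.7, -0.7]
finger_gap: 13.3
```

>>> drive_tool(
  plan=[0,0,0,0.5,0,0,0,0,1.5,0,0,0,0,3,0,0,0,0,3,0,0,0,0,3,0,0,0,0,3,0,0,0,0,3,0,0,0,0,3,0,0,0,0,2.5,0,0,0,0,1.5,0,0,0,0,0,0,0,0,0,0,0],
)

```text
clock: 4.98
eef_pos: [549.6, 319.5, 337.1]
eef_rot: [[0.121, 0.993, 0.001], [0.993, -0.121, 0.0], [0.0, 0.001, -1.0]]
ft_force: [0.1, 0.1, -2.5]
finger_gap: 13.2
```

Run:
```python
from h import *
im,d,W=cloud("wrist"); cv2.imwrite("pics/w2.png",im)
s=manip.state(); print(s["eef_pos"],s["ft_force"],s["finger_gap"],s["q"].round(1))
```

```text
[549.24229328 319.36957527 335.65151119] [-0.78743545 -0.39296972 -2.25776243] 13.173718745489122 [ 18.4  16.   27.8 101.9  -0.  115.3]
```

View pics/w2.png

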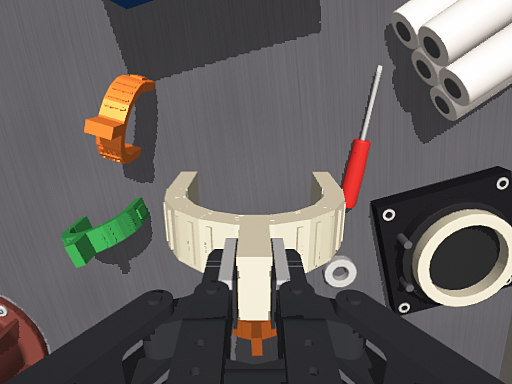

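The wrist view shows the big cover held upright and square at (255,230).

>>> drive_tool(
  plan=[0,0,-2,0,0.02,0,0,-3.8,0,0.03,0,0,-3.8,0,0.03,0,0,-3.8,0,0.03,0,0,-3.8,0,0.03,0,-0.1,-3.8,0,0.03,0,-0.1,-3.8,0,0.03,0,-0.1,-3.8,0,0.03,0,-0.1,-3.8,0,0.03,0,-0.1,-3.8,0,0.03,0,-0.1,-3.8,0,0.03,0,-0.1,-3.8,0,0.025],
)

```text
clock: 6.03
eef_pos: [541.3, -120.1, 334.7]
eef_rot: [[-0.224, 0.975, -0.002], [0.975, 0.224, 0.001], [0.002, -0.002, -1.0]]
ft_force: [0.9, 0.2, -1.7]
finger_gap: 13.1
```

>>> drive_tool(
  plan=[0,-0.1,-3.8,0,0,0,-0.1,-3.8,0,0,0,-0.1,-3,0,0,0,0,-1.5,0,0,0,0,-0.6,0,0,0,0,0,0,0,0,0,0,0,0],
)

```text
clock: 6.62
eef_pos: [539.3, -244.4, 336.1]
eef_rot: [[-0.223, 0.975, -0.001], [0.975, 0.223, 0.001], [0.001, -0.0, -1.0]]
ft_force: [0.6, 0.7, -2.4]
finger_gap: 13.2
```

Run:
```python
from h import *
s=manip.state(); print(s["eef_pos"],s["eef_rot"].round(3),s["ft_force"],s["finger_gap"],s["q"].round(1))
for n in("top","scene","wrist"):
    im,d,W=cloud(n); np.savez(f"{n}3.npz",im=im,W=W)
    hsv=cv2.cvtColor(im,cv2.COLOR_BGR2HSV)
    m=(W[...,2]>215)&(W[...,2]<350)&(abs(W[...,0]-540)<75)&(abs(W[...,1]+228)<45)&(hsv[...,1]>20)&(hsv[...,2]>110)&(hsv[...,0]>12)&(hsv[...,0]<40)
    if m.sum()>20:
        P=W[m]; print(n,len(P),cv2.minAreaRect(P[:,:2].astype(np.float32)),np.percentile(P[:,2],[1,99]))
    cv2.imwrite(f"pics/{n}3.png",im)
a=cv2.imread("pics/scene3.png")[180:384,120:330]; cv2.imwrite("pics/s3c.png",cv2.resize(a,None,fx=2.5,fy=2.5))
```

```text
[ 539.30984307 -244.4091819   336.13932493] [[-0.223  0.975 -0.001]
 [ 0.975  0.223  0.001]
 [ 0.001 -0.    -1.   ]] [ 0.61811297  0.72312434 -2.42212552] 13.191091257570463 [-37.    7.9  18.7 100.9   0.   40.1]
top 1489 ((537.573974609375, -242.38983154296875), (114.68904876708984, 33.19267272949219), 12.638766288757324) [243.08591744 347.81249949]
scene 1006 ((542.1416015625, -244.91366577148438), (111.1683578491211, 31.18052101135254), 13.297940254211426) [241.8871196  346.30244158]
wrist 9099 ((539.7142333984375, -243.13829040527344), (108.2997055053711, 31.315881729125977), 12.744003295898438) [245.2367196  347.48942173]
```

View pics/s3c.png

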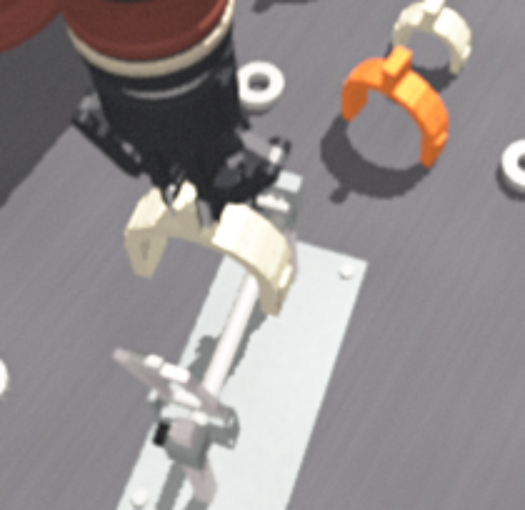

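The cover is square above the bar, on the hinge side by about 15 mm. I'll correct that, then lower.

>>> drive_tool(
  plan=[0,0.1,0.8,0,0,0,0,0.8,-1,0,0,0,0,-2.5,0,0,0,0,-2.5,0,0,0,0,-2.5,0,0,0,0,-2.5,0,0,0,0,-2,0,0,0,0,-1,0,0,0,0,-0.4,0,0,0,0,0,0,0,0,0,0,0,0,0,0,0,0],
)

```text
clock: 7.77
eef_pos: [541.0, -229.9, 194.5]
eef_rot: [[-0.222, 0.975, 0.002], [0.975, 0.222, -0.001], [-0.002, 0.002, -1.0]]
ft_force: [-0.4, 0.5, -0.7]
finger_gap: 13.2
```

```bash
cat > chk.py <<'E'
from h import *
import sys
a=np.radians(12.7); c=np.array([540.1,-227.7])
ry=np.array([np.sin(a),-np.cos(a)]); rx=np.array([-np.cos(a),-np.sin(a)])
s=manip.state(); print(s["clock"],s["eef_pos"],s["ft_force"],s["finger_gap"])
for n in("top","scene","wrist"):
    im,d,W=cloud(n); np.savez(f"{n}_l.npz",im=im,W=W); cv2.imwrite(f"pics/{n}_l.png",im)
    X=(W[...,:2]-c)@rx; Y=(W[...,:2]-c)@ry; Z=W[...,2]
    hsv=cv2.cvtColor(im,cv2.COLOR_BGR2HSV)
    m=(Z>60)&(Z<250)&(abs(X)<75)&(abs(Y)<45)&(hsv[...,1]>20)&(hsv[...,2]>110)&(hsv[...,0]>12)&(hsv[...,0]<40)
    if m.sum()>20:
        P=np.stack([X[m],Y[m]],-1).astype(np.float32); print(n,"shell",len(P),cv2.minAreaRect(P),np.percentile(Z[m],[1,50,99]).round())
    b=(abs(X)<14)&(Y>-75)&(Y<65)&(abs(Y)>22)&(Z>140)&(Z<156)
    print(n,"bar",b.sum(),np.percentile(X[b],[5,95]).round(1) if b.sum()>5 else "",np.percentile(Z[b],[50,98]).round(1) if b.sum()>5 else "")
E
python3 chk.py
```

```text
7.7667 [ 541.048295  -229.9252961  194.5397867] [-0.41991214  0.48800373 -0.67726168] 13.182091912347257
top shell 909 ((-0.047908782958984375, -0.26296234130859375), (32.542449951171875, 114.38804626464844), 89.58065032958984) [104. 177. 240.]
top bar 176 [-5.9  8.2] [148.2 151.7]
scene shell 749 ((-2.788562774658203, 3.739583969116211), (31.545259475708008, 110.72486877441406), 89.2605209350586) [102. 170. 243.]
scene bar 191 [-9.   4.7] [148.1 151.7]
wrist shell 11712 ((-0.8580589294433594, 1.8493566513061523), (108.69416809082031, 31.733200073242188), 0.07876305282115936) [104. 184. 223.]
wrist bar 2627 [-7.8  6.5] [148.6 150.7]
```

>>> drive_tool(
  plan=[0,0,0,-0.8,0,0,0,0,-0.8,0,0,0,0,-0.5,0,0,0,0,-0.2,0,0,0,0,0,0,0,0,0,0,0,0,0,0,0,0],
)

```text
clock: 8.5
eef_pos: [540.4, -229.7, 170.1]
eef_rot: [[-0.222, 0.975, 0.0], [0.975, 0.222, -0.0], [-0.0, 0.0, -1.0]]
ft_force: [0.2, -0.5, -1.5]
finger_gap: 13.5
```

Run:
```python
from h import *
for i in range(6):
    s=manip.state(); print(s["clock"],s["eef_pos"].round(1),s["ft_force"].round(2))
    if i%2==0: manip.get_image("scene")
```

```text
8.5 [ 540.4 -229.7  170.1] [ 0.24 -0.45 -1.47]
8.55 [ 540.5 -229.7  170.2] [ 0.35  0.96 -2.27]
8.55 [ 540.5 -229.7  170.2] [ 0.35  0.96 -2.27]
8.6 [ 540.5 -229.7  170.2] [ 0.61  0.56 -1.05]
8.6 [ 540.5 -229.7  170.2] [ 0.61  0.56 -1.05]
8.65 [ 540.5 -229.7  170.1] [-0.   -0.06 -2.26]
```

>>> drive_tool(
  plan=[0,0,0,-0.1,0,0,0,0,-0.1,0,0,0,0,-0.1,0,0,0,0,0,0,0,0,0,0,0],
)

```text
clock: 9.07
eef_pos: [540.3, -229.6, 166.7]
eef_rot: [[-0.222, 0.975, -0.0], [0.975, 0.222, 0.0], [0.0, -0.0, -1.0]]
ft_force: [-0.6, 0.9, -2.3]
finger_gap: 13.2
```

>>> drive_tool(
  plan=[0,0,0,-0.1,0,0,0,0,0,0,0,0,0,0,0],
)

```text
clock: 9.32
eef_pos: [540.3, -229.6, 165.7]
eef_rot: [[-0.222, 0.975, 0.0], [0.975, 0.222, 0.0], [0.0, 0.0, -1.0]]
ft_force: [-1.2, 0.3, -2.1]
finger_gap: 13.4
```

>>> drive_tool(
  plan=[0,0,0,-0.1,0,0,0,0,0,0,0,0,0,0,0],
)

```text
clock: 9.57
eef_pos: [540.3, -229.6, 164.7]
eef_rot: [[-0.222, 0.975, 0.0], [0.975, 0.222, 0.0], [0.0, 0.0, -1.0]]
ft_force: [-0.3, -0.3, -2.0]
finger_gap: 13.4
```

>>> drive_tool(
  plan=[0,0,0,-0.1,0,0,0,0,0,0,0,0,0,0,0],
)

```text
clock: 9.82
eef_pos: [540.4, -229.7, 163.8]
eef_rot: [[-0.222, 0.975, 0.0], [0.975, 0.222, -0.0], [-0.0, 0.0, -1.0]]
ft_force: [0.6, -0.6, -0.7]
finger_gap: 13.3
```

>>> drive_tool(
  plan=[0,0,0,-0.1,0,0,0,0,0,0,0,0,0,0,0],
)

```text
clock: 10.07
eef_pos: [540.4, -229.7, 163.0]
eef_rot: [[-0.222, 0.975, 0.0], [0.975, 0.222, -0.0], [-0.0, 0.0, -1.0]]
ft_force: [0.1, 0.4, 1.3]
finger_gap: 13.0
```

>>> drive_tool(
  plan=[0,0,0,-0.1,0,0,0,0,0,0,0,0,0,0,0],
)

```text
clock: 10.32
eef_pos: [540.5, -229.7, 162.2]
eef_rot: [[-0.222, 0.975, 0.001], [0.975, 0.222, -0.0], [-0.0, 0.0, -1.0]]
ft_force: [0.0, 0.2, 4.1]
finger_gap: 13.1
```

>>> drive_tool(
  plan=[0,0,0,0.1,0,0,0,0,0,0,0.3,0,0,0,0,0.5,0,0,0,0,0.6,0,0,0,0,0.6,0,0,0,0,0.6,0,0,0,0,0.6,0,0,0,0,0.6,0,0,0,0,0.6,0,0,0,0,0.6,0,0,0,0,0.6,0,0,0,0],
)

```text
clock: 11.32
eef_pos: [540.3, -229.6, 162.8]
eef_rot: [[-0.222, 0.975, 0.0], [0.975, 0.222, -0.0], [-0.0, 0.0, -1.0]]
ft_force: [-0.6, 0.6, -0.1]
finger_gap: 51.3
```

```bash
python3 chk.py; python3 -c "
import cv2
a=cv2.imread('pics/scene_l.png')[180:384,120:330]; b=cv2.imread('pics/wrist_l.png')
cv2.imwrite('pics/m4.png',cv2.resize(a,None,fx=2.5,fy=2.5))"
```

```text
11.3167 [ 540.34360026 -229.62762734  162.80402377] [-0.58491934  0.55631293 -0.09540889] 51.29763748087222
top shell 811 ((-1.6249542236328125, 6.548917770385742), (47.595924377441406, 116.71129608154297), 89.78858947753906) [ 73. 147. 194.]
top bar 176 [-5.8  8.3] [147.7 150.8]
scene shell 698 ((-4.40521240234375, 4.800905227661133), (111.95650482177734, 30.617353439331055), 0.39078426361083984) [ 70. 140. 232.]
scene bar 199 [-9.3  4.3] [147.5 151.1]
wrist shell 13015 ((-5.602817535400391, 14.983864784240723), (58.748844146728516, 116.7300796508789), 89.90982818603516) [ 72. 157. 192.]
wrist bar 4146 [-7.9  6.3] [148.1 150.1]
```

View pics/m4.png

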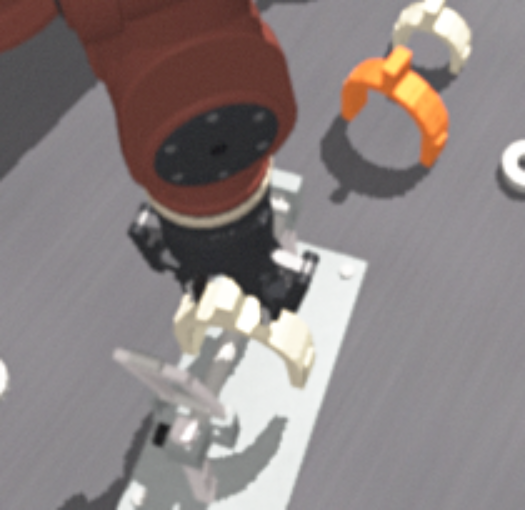

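The cover hangs astride the bar, released. I'll retract straight up, then go over the top of the keeper to its far side.

>>> drive_tool(
  plan=[0.6,0,0,0.5,0,0.6,0,0,1,0,0.6,0,0,2,0,0.6,0,0,2.5,0,0.6,0,0,3,0,0,0,0,3,0,0,0,0,3,0,0,0,0,3,0,0,0,0,1.7,0,0,0,0,0,0,0,0,0,0,0],
)

```text
clock: 12.38
eef_pos: [540.7, -229.9, 361.4]
eef_rot: [[-0.222, 0.975, 0.002], [0.975, 0.222, -0.002], [-0.002, 0.002, -1.0]]
ft_force: [-0.0, 0.2, -1.3]
finger_gap: 0.2
```

```bash
python3 chk.py
python3 - <<'E'
import numpy as np, cv2
a=np.radians(12.7); c=np.array([540.1,-227.7])
ry=np.array([np.sin(a),-np.cos(a)]); rx=np.array([-np.cos(a),-np.sin(a)])
for n in("top_l","scene_l","wrist_l"):
    W=np.load(n+".npz")["W"]; X=(W[...,:2]-c)@rx; Y=(W[...,:2]-c)@ry; Z=W[...,2]
    m=(Z>185)&(Z<340)&(abs(X)<34)&(Y>60)&(Y<140)
    L=(Z>182)&(Z<205)&(abs(X)<20)&(abs(Y)<30)
    if L.sum()>9: print(n,"lug",cv2.minAreaRect(np.stack([X[L],Y[L]],-1).astype(np.float32)),Z[L].max().round(1))
    if m.sum()>30:
        p=np.polyfit(Z[m],Y[m],1); print(n,"keeper",m.sum(),"theta",np.pi/2+np.arctan(p[0]),"Y@hinge",np.polyval(p,169.5),"zmax",Z[m].max(),"X",np.percentile(X[m],[1,99]))
E
```

```text
12.3833 [ 540.74259722 -229.89935495  361.44622047] [-0.00503927  0.15021838 -1.25741592] 0.16524879711805737
top shell 857 ((-1.4486961364746094, 12.328495025634766), (116.34435272216797, 58.73691940307617), 0.1208575963973999) [ 72. 147. 191.]
top bar 281 [-6.5  8.2] [147.4 150.9]
scene shell 675 ((-4.844451904296875, -5.751087188720703), (48.72789001464844, 110.68603515625), 89.78132629394531) [ 68. 137. 189.]
scene bar 368 [-9.1  4.6] [147.2 151.3]
wrist shell 2087 ((-3.112689971923828, 8.381218910217285), (111.63638305664062, 45.16825866699219), 0.06368032097816467) [ 75. 150. 191.]
wrist bar 1210 [-7.5  6.8] [148.1 150.2]
top_l lug ((3.2139692306518555, 0.2821311950683594), (15.509446144104004, 30.00294303894043), 0.19928041100502014) 196.0
top_l keeper 174 theta 1.7551843480800957 Y@hinge 77.73631744049571 zmax 276.75663766950333 X [-23.47234719  23.59687005]
scene_l lug ((1.3040509223937988, 3.2099761962890625), (14.820680618286133, 30.913707733154297), 0.6171436905860901) 193.8
scene_l keeper 391 theta 1.7495072773191027 Y@hinge 84.37557162079153 zmax 329.9425830467549 X [-26.16513977  21.26250617]
wrist_l lug ((2.4333066940307617, 1.0342607498168945), (13.49876880645752, 30.068880081176758), 0.16217738389968872) 193.1
wrist_l keeper 528 theta 1.7631869763565722 Y@hinge 78.23827141420955 zmax 321.3951559943465 X [-24.06958231  22.92206843]
```

>>> drive_tool(
  plan=[0,0.6,-2.6,0,0,0,0.6,-2.7,0,0,0,0.6,-2.7,0,0,0,0.6,-2.7,0,0,0,0.6,-2.7,0,0,0,0,0,0,0,0,0,0,-2,0,0,0,0,-2.5,0,0,0,0,-2.5,0,0,0,0,0,0,0,0,0,0,0],
)

```text
clock: 13.45
eef_pos: [569.3, -362.6, 287.9]
eef_rot: [[-0.222, 0.975, -0.003], [0.975, 0.222, 0.003], [0.004, -0.002, -1.0]]
ft_force: [-0.6, 0.2, 1.3]
finger_gap: -0.0
```

```bash
python3 chk.py | head -1
python3 - <<'E'
from h import *
print(manip.state()["q"])
im,_=manip.get_image("top"); cv2.imwrite("pics/t5.png",cv2.resize(im[60:260,280:512],None,fx=2,fy=2))
# plan path: TCP targets (world) vs theta
a=np.radians(12.7); c=np.array([540.1,-227.7])
ry=np.array([np.sin(a),-np.cos(a)])
for th in np.arange(1.75,-0.01,-0.125):
    r=138; Y=80-r*np.cos(th)+3*np.sin(th); Z=169.5+r*np.sin(th)+3*np.cos(th)
    Yt=Y+11; w=c+Yt*ry; print(round(th,3),"Y",round(Yt,1),w.round(1),round(Z,1))
E
```

```text
13.45 [ 569.34270159 -362.56789351  287.94095589] [-0.56142699  0.20608796  1.26635365] -0.015221060826139856
[-4.35617600e+01  2.17644606e+01  3.00937919e+01  9.81614214e+01
  5.64243654e-03  3.35987423e+01]
1.75 Y 118.5 [ 566.2 -343.3] 304.8
1.625 Y 101.5 [ 562.4 -326.7] 307.1
1.5 Y 84.2 [ 558.6 -309.9] 307.4
1.375 Y 67.1 [ 554.9 -293.2] 305.4
1.25 Y 50.3 [ 551.2 -276.8] 301.4
1.125 Y 34.2 [ 547.6 -261.1] 295.3
1.0 Y 19.0 [ 544.3 -246.2] 287.2
0.875 Y 4.8 [ 541.2 -232.4] 277.3
0.75 Y -7.9 [ 538.4 -220. ] 265.8
0.625 Y -19.2 [ 535.9 -209. ] 252.7
0.5 Y -28.7 [ 533.8 -199.7] 238.3
0.375 Y -36.3 [ 532.1 -192.3] 222.8
0.25 Y -42.0 [ 530.9 -186.8] 206.5
0.125 Y -45.5 [ 530.1 -183.3] 189.7
0.0 Y -47.0 [ 529.8 -181.8] 172.5
```

View pics/t5.png

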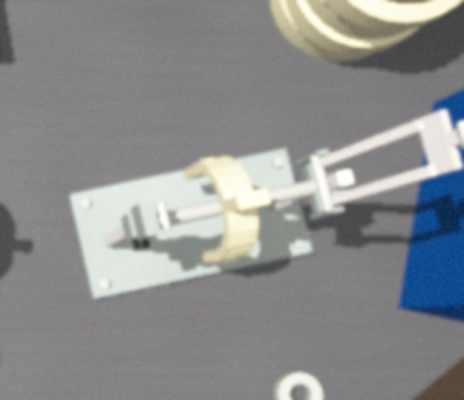

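The cover hangs upright at (238,210) in this crop, with the keeper open to the right. The gripper is just out of view beyond it. Now I start swinging the keeper down.

>>> drive_tool(
  plan=[0,0,0,2.1,0,0,-0.4,1.9,0,0,0,-0.4,1.7,0.2,0,0,-0.4,1.7,0,0,0,-0.4,1.7,-0.2,0,0,-0.4,1.7,-0.4,0,0,-0.4,1.6,-0.6,0,0,-0.3,1.5,-0.8,0,0,0,0,0,0,0,0,0,0,0],
)

```text
clock: 14.48
eef_pos: [543.7, -245.5, 294.3]
eef_rot: [[-0.223, 0.975, 0.002], [0.975, 0.223, -0.001], [-0.002, 0.001, -1.0]]
ft_force: [0.2, -0.5, 1.1]
finger_gap: 0.0
```

```bash
cat > k.py <<'E'
from h import *
a=np.radians(12.7); c=np.array([540.1,-227.7])
ry=np.array([np.sin(a),-np.cos(a)]); rx=np.array([-np.cos(a),-np.sin(a)])
s=manip.state(); d=s["eef_pos"][:2]-c; print("tcp X,Y,Z",d@rx,d@ry,s["eef_pos"][2],s["ft_force"],s["clock"])
out=[]
for n in("scene","top"):
    im,_,W=cloud(n); np.savez(n+"_k.npz",im=im,W=W)
    cv2.imwrite(f"pics/{n}_k.png",cv2.resize(im[180:384,100:330] if n=="scene" else im[60:260,280:512],None,fx=2.2,fy=2.2))
E
python3 k.py
```

```text
tcp X,Y,Z 0.3789974414072844 18.162019025052643 294.2778413814321 [ 0.19198894 -0.46530098  1.14278733] 14.4833
```

View pics/scene_k.png

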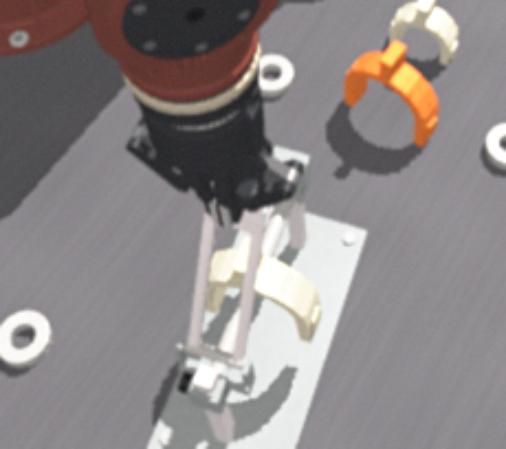

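The keeper frame is being carried over, leaning on the fingers at (235,215). I'll continue along the arc.

>>> drive_tool(
  plan=[0,-0.4,1.6,-1.4,0,0,-0.3,1.3,-1.2,0,0,-0.3,1.1,-1.3,0,0,-0.2,1,-1.5,0,0,-0.2,0.8,-1.6,0,0,-0.1,0.6,-1.7,0,0,0,0,0,0,0,0,0,0,0],
)

```text
clock: 15.25
eef_pos: [528.3, -182.1, 206.0]
eef_rot: [[-0.222, 0.975, -0.0], [0.975, 0.222, 0.0], [0.0, -0.0, -1.0]]
ft_force: [0.7, -0.8, 0.4]
finger_gap: 0.1
```

```bash
python3 k.py
```

```text
tcp X,Y,Z 1.4897035129464589 -47.05072142183335 205.96956318401502 [ 0.6708441  -0.8052592   0.38322782] 15.25
```

View pics/scene_k.png

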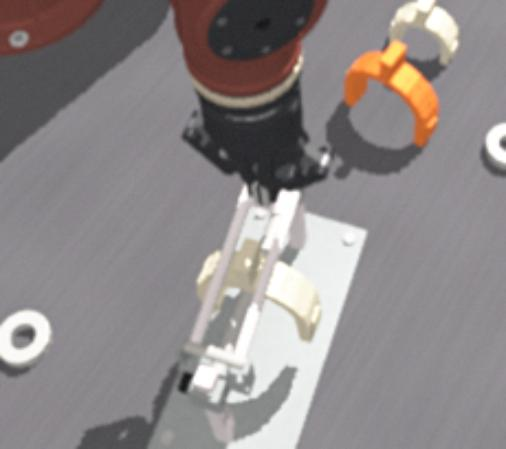

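>>> drive_tool(
  plan=[0,-0.1,0.3,-1,0,0,0,0.2,-1,0,0,0,0.1,-0.5,0,0,0,0,0,0,0,0,0,0,0],
)

```text
clock: 15.77
eef_pos: [527.1, -175.4, 180.1]
eef_rot: [[-0.222, 0.975, -0.001], [0.975, 0.222, 0.001], [0.001, -0.0, -1.0]]
ft_force: [0.3, 0.2, 0.1]
finger_gap: -0.1
```

>>> drive_tool(
  plan=[0,0,0,-0.2,0,0,0,0,-0.2,0,0,0,0,0,0],
)

```text
clock: 16.02
eef_pos: [527.1, -175.3, 176.7]
eef_rot: [[-0.222, 0.975, -0.0], [0.975, 0.222, 0.001], [0.001, -0.0, -1.0]]
ft_force: [-1.0, 1.5, 3.3]
finger_gap: 0.1
```

>>> drive_tool(
  plan=[0,0,0,-0.2,0,0,0,0,0,0],
)

```text
clock: 16.18
eef_pos: [527.2, -175.4, 174.1]
eef_rot: [[-0.222, 0.975, -0.0], [0.975, 0.222, 0.0], [0.001, -0.0, -1.0]]
ft_force: [-0.2, 0.3, 0.8]
finger_gap: -0.2
```

>>> drive_tool(
  plan=[0,0,0,-0.2,0,0,0,0,0,0],
)

```text
clock: 16.35
eef_pos: [527.3, -175.6, 172.1]
eef_rot: [[-0.222, 0.975, -0.0], [0.975, 0.222, 0.0], [0.0, -0.0, -1.0]]
ft_force: [0.7, -0.0, 0.1]
finger_gap: 0.1
```

>>> drive_tool(
  plan=[0,0,0,-0.2,0,0,0,0,0,0],
)

```text
clock: 16.52
eef_pos: [527.3, -175.6, 170.3]
eef_rot: [[-0.222, 0.975, -0.0], [0.975, 0.222, 0.0], [0.0, -0.0, -1.0]]
ft_force: [-0.5, -0.0, 1.0]
finger_gap: -0.0
```

>>> drive_tool(
  plan=[0,0,0,-0.2,0,0,0,0,0,0],
)

```text
clock: 16.68
eef_pos: [527.4, -175.7, 169.1]
eef_rot: [[-0.222, 0.975, 0.001], [0.975, 0.222, -0.0], [-0.0, 0.0, -1.0]]
ft_force: [-1.2, 1.6, 3.7]
finger_gap: -0.0
```

>>> drive_tool(
  plan=[0,0,0,-0.1,0,0,0,0,0,0],
)

```text
clock: 16.85
eef_pos: [527.5, -175.7, 168.9]
eef_rot: [[-0.222, 0.975, 0.001], [0.975, 0.222, -0.001], [-0.001, 0.001, -1.0]]
ft_force: [-3.2, 1.3, 7.8]
finger_gap: -0.3
```

>>> drive_tool(
  plan=[0,0,0,-0.1,0,0,0,0,0,0],
)

```text
clock: 17.02
eef_pos: [527.6, -175.7, 168.6]
eef_rot: [[-0.222, 0.975, 0.001], [0.975, 0.222, -0.001], [-0.001, 0.001, -1.0]]
ft_force: [-4.2, 2.6, 13.6]
finger_gap: 0.2
```

>>> drive_tool(
  plan=[0,0,0,-0.1,0,0,0,0,0,0],
)

```text
clock: 17.18
eef_pos: [527.7, -175.7, 168.3]
eef_rot: [[-0.222, 0.975, 0.002], [0.975, 0.222, -0.001], [-0.002, 0.002, -1.0]]
ft_force: [-7.0, 4.4, 17.9]
finger_gap: 0.2
```

>>> drive_tool(
  plan=[0,0,0,-0.1,0,0,0,0,0,0],
)

```text
clock: 17.35
eef_pos: [527.8, -175.7, 168.2]
eef_rot: [[-0.222, 0.975, 0.003], [0.975, 0.222, -0.002], [-0.002, 0.002, -1.0]]
ft_force: [-8.5, 5.3, 23.8]
finger_gap: -0.3
```

>>> drive_tool(
  plan=[0,0,0,-0.1,0,0,0,0,0,0],
)

```text
clock: 17.52
eef_pos: [527.9, -175.7, 167.9]
eef_rot: [[-0.222, 0.975, 0.003], [0.975, 0.222, -0.002], [-0.003, 0.003, -1.0]]
ft_force: [-10.6, 6.3, 29.3]
finger_gap: -0.2
```

That is a hard stop well past the 10 N snap force, so I back off and check.

>>> drive_tool(
  plan=[0,0,0,0.3,0,0,0,0,0.5,0,0,0,0,1,0,0,0,0,2,0,0,0,0,3,0,0,0,0,4,0,0,0,0,4,0,0,0,0,2,0,0,-2,0,0,0,0,-3,0,0,0,0,-3,0,0,0,0,0,0,0,0],
)

```text
clock: 18.52
eef_pos: [444.1, -175.1, 332.7]
eef_rot: [[-0.221, 0.975, -0.001], [0.975, 0.221, -0.0], [-0.0, -0.001, -1.0]]
ft_force: [-0.6, 0.8, 1.0]
finger_gap: 0.0
```

```bash
python3 k.py
python3 - <<'E'
import numpy as np, cv2
a=np.radians(12.7); c=np.array([540.1,-227.7])
ry=np.array([np.sin(a),-np.cos(a)]); rx=np.array([-np.cos(a),-np.sin(a)])
for n in("top_k","scene_k"):
    W=np.load(n+".npz")["W"]; X=(W[...,:2]-c)@rx; Y=(W[...,:2]-c)@ry; Z=W[...,2]
    for s in (-1,1):
        xo=2 if n=="top_k" else -3
        m=(Z>158)&(Z<215)&(s*(X-xo)>15)&(s*(X-xo)<24)&(Y<70)&(Y>-60)
        if m.sum()>20: p=np.polyfit(Y[m],Z[m],1); print(n,s,m.sum(),"theta",-np.arctan(p[0]),"Z@hinge",np.polyval(p,80),"resid",np.std(Z[m]-np.polyval(p,Y[m])))
    m=(Z>155)&(Z<215)&(abs(X)<10)&(Y<-45)&(Y>-64); print("plate z",np.median(Z[m]),m.sum())
    L=(Z>184)&(Z<205)&(abs(X)<20)&(abs(Y)<30); print("lug",cv2.minAreaRect(np.stack([X[L],Y[L]],-1).astype(np.float32)))
E
```

```text
tcp X,Y,Z 82.10024962919363 -72.37376973165706 332.6736731618612 [-0.56528097  0.80726497  1.01953024] 18.5167
top_k -1 268 theta 0.009633291632996095 Z@hinge 170.65700092370528 resid 3.3104710071648498
top_k 1 176 theta 0.016316316967346953 Z@hinge 170.602395554882 resid 1.8882415724323387
plate z 173.01787795899136 95
lug ((3.290283203125, 0.43975162506103516), (30.96892547607422, 15.820342063903809), 89.51527404785156)
scene_k -1 300 theta 0.00022604699524943992 Z@hinge 171.68423439936404 resid 2.4722577638657683
scene_k 1 305 theta 0.006122074190861544 Z@hinge 171.37651287678045 resid 2.4772641397001607
plate z 172.4509009405259 85
lug ((1.3403587341308594, 2.8276519775390625), (14.989374160766602, 30.881805419921875), 1.3919421434402466)
```

View pics/scene_k.png

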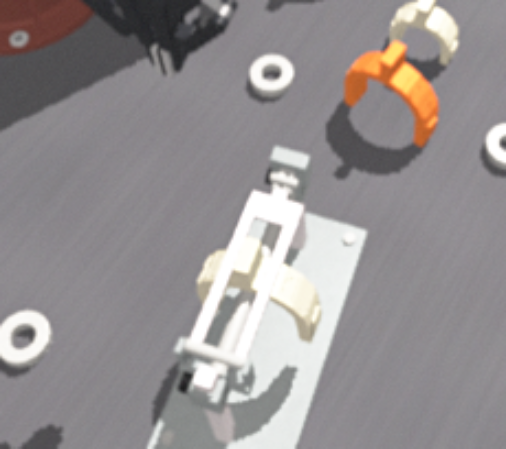

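The keeper stays level at about 0.01 rad with the robot clear. The lug stands through the window at (248,255) and the cover still sits on the bar.

Run:
```python
from h import *
W=np.load("top_k.npz")["W"][155:210,190:225].reshape(-1,3); P=W[W[:,2]>75]; print("small lug",cv2.minAreaRect(P[:,:2].astype(np.float32)),np.median(P[:,2]))
s=manip.state(); print(s["clock"],abs(s["qvel"]).max(),s["ft_force"]); manip.job_done()
```

```text
small lug ((505.3955078125, 171.5196075439453), (14.04641056060791, 30.123544692993164), 6.256636619567871) 90.43864089703027
18.6167 2.537096198463256 [ 1.00695192 -0.50876799 -0.55694619]
the job is handed in; nothing more can be done
```

The larger cover is hanging on the bar with the keeper shut over its lug, and I handed the job in at 18.6 s. I viewed 10 pictures; handing in reports no verdict.

- **Hanging the cover:** I gripped it by the lug and lowered it in 1 mm steps. The wrist's vertical force rose from about −2 N to +4 N as the bar took the load. I eased up 1 mm, opened the fingers and retracted straight up.
- **Closing the keeper:** I swung it over the lug from behind with shut fingers and pressed the plate down to its stop, at up to about 29 N. I saw no clear 10 N snap, only a small 3 N bump on the way down. That the catch holds rests on the images after backing off.
- **Last checks, robot clear:**
  - The keeper measured 0.00 to 0.016 rad by two cameras, against the 0.035 limit.
  - The lug was within about 3 mm of mid-span. It sat about 3 mm off the bar's line, which suggests a slight tilt of roughly 0.06 rad.
  - The smaller ring was unmoved: its lug was at (505.4, 171.5) mm, within 0.2 mm of the start.
- **Disagreements:** the top and scene cameras differed by 2 to 4 mm, roughly the calibration error. My first move over the rack stopped about 16 mm past mid-span, and I corrected it before lowering.

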